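# Separate the glass lapping plates and show the next one's label

### The job

Lay the loose cork leaf flat and square on the glass plate that lies on the wooden stand, covering it, and let go of it without shifting that plate. Then draw the upright notched glass plate out of the slotted rack, gripping it by its clear part so that the whole frosted label end stays uncovered, and finish still holding it about a hand's breadth above the cork leaf, tilted over at 45 degrees or flatter with its label side up (the side from which the corner notch, when on top, is at the upper left). Leave the brass plate, the oil bottle and the screwdriver where they are.

Things in the scene. Friction and masses are not known exactly. Their poses are not given: they have to be found in the camera images.
- stand: Fixed brown wooden stacking stand: a bar 130 mm long (its x) and 46 mm wide (y), 16 mm high, with a low cheek 6 mm high across each end. Origin at the centre of its underside on the bench, z up.
- lower_plate: Glass lapping plate lying flat and loose on the stand between the cheeks, 100 mm (its x) by 56 mm (y), 8 mm thick; it overhangs the bar by 5 mm on each long side. Origin at its centre (20 mm above the bench), z up. Its upper face is 24 mm above the bench.
- block: Fixed black rubber bench block 84 mm (its x) by 40 mm (y), 16 mm high, that carries the cork leaf at the start. Origin at the centre of its underside, z up.
- leaf: Loose rigid pressed-cork separator leaf, 106 mm (its x) by 60 mm (y), 6 mm thick, 30 g, lying flat on the block, its long edges overhanging the block by 10 mm. Origin at its centre (19 mm above the bench at the start), z up.
- rack: Fixed pale wooden rack, 112 mm long (its x), 76 mm wide (y), 24 mm high, with two open-topped slots along x, centred at y = +24 mm and y = -24 mm, each 9.6 mm wide and 16 mm deep (slot floor 8 mm above the bench). Origin at the centre of its underside, z up. It may stand at any yaw.
- plate: Upright glass plate, 100 (x) by 8 (y) by 56 mm (z), 0.11 kg, on its long edge in one slot of the rack, top edge 64 mm above the bench. Origin at centre. Its +x end is frosted (x 20 to 50 mm), the rest clear; a 10 mm square notch is cut from the +x +z corner (on top). +y is the label side (paper label on the frosted end): seen from there, notch up, the frosted end is on the left.
- brass_plate: Bystander: plain brass plate without a notch, 92 mm long (x), 8 mm thick (y), 48 mm tall (z), standing in the rack's other slot, its top edge 56 mm above the bench. Origin at its centre.
- oil_bottle: Bystander: small amber oil bottle, 28 mm in diameter, 62 mm tall, standing loose. Origin at the centre of its underside.
- screwdriver: Bystander: loose screwdriver 160 mm long lying on the bench along its x, handle to -x.
Not all that is in view belongs to the job. What is shaped like the plate but blue or purple is not meant.

How it is judged:
By the outcome, as a careful person would: the job done as asked, in the order asked, and still so for the second after the job is handed in, while the arm keeps its last pose, push and grip.
It also fails if it takes over 53 s, if anything falls off the work surface, if the arm or the gripper's body presses on something with over 40 N, if the wrist force passes 120 N, or if a joint passes its speed limit or range.

### The arm

A 6-joint arm with a two-finger parallel gripper is mounted at the origin on the work surface. World frame = base frame: x ahead of the robot, y to its left, z up, the work surface at z = 0. Lengths are in mm, angles in rad, forces in N, time in s.
With the tool pointing down it reaches from about 375 to 925 mm from the base axis. Payload 5.7 kg.
Tool frame: the origin (TCP) lies at the centre of the arm's flange, where the gripper is bolted on; the fingertips stand 173 mm ahead of it and the grasp point (between the pads) lies env.tcp_to_grasp ahead of it (env.tcp_to_grasp is the distance from the TCP to the grasp point, in mm); z points along the fingers, y is the line along which they close (so a half turn about z gives the same grasp; the last joint's range is limited). The gripper opens to 85 mm and grips with 20 to 120 N. Pads are 22 mm wide; open, the fingers measure 114 mm over their backs; the gripper's body (76 mm by 85 mm) begins 54 mm behind the grasp point. The pads swing forward as they close: fully open they stand 13 mm farther back than shut.
Start: joints at [-1.27, 0.359, 1.51, -0, 1.272, -0.115], TCP at [242.34, -548.868, 404.667] pointing down, gripper open.
Joint ranges: [-2.97, 2.97], [-1.01, 2.36], [0.21, 2.38], [-0.96, 4.11], [0.2, 2.71], [-2.98, 2.98]. Speed limits (rad/s): [2.39, 2.39, 3.14, 3.14, 3.14, 3.14].

### API

Orientations are given as a rotation vector (axis times angle).
In Python, from station import telemetry, viewer, ticket, env gives the robot as it stands.
- The arm moves only by the tool play_rows, never from a script. Its argument "rows" is a list of rows, each a list of 2 entries, a list of its own where there are three numbers: the shift along the tool's x, y, z scaled (see below), then the turn about the tool's z scaled (see below). In form: [[[tx, ty, tz], yaw], ...]. A call has 1 to 10 rows; each row is the pose to reach, as a shift and turn from the pose commanded when the call began, along the tool's axes at that moment, turning the shorter way round; what a row does not reach only later rows make up. The controller multiplies each number of a shift by 0.15 m and each number of a turn by pi rad. A row lasts 1/10 s, in which the tool goes at most 50 mm and 8.59 degrees, less where a joint would pass 70% of its speed; a pose out of reach is approached as far as the arm can. A call with a number of a shift or a turn outside -1 to 1 is refused whole. A call with a gripper value outside its range is refused whole. "fingers" is the opening, from 0 (shut) to 1 (fully open), set as the call begins (left out, the last holds). The fingers move at their own pace and stop on an object; "squeeze" is the grip in N (left out, the last holds). Time passes only in rows, so rows that repeat a pose let the fingers close. It gives the time, the measured TCP pose, the force, the opening and the grip force at its end, in the units of the state.
- telemetry.get_state(): the state, without advancing time (a new reading comes with each control period).
- viewer.get_image(name): name is "scene" or "top" or "wrist"; returns a dict with "color" (384x512x3 uint8, blue, green, red), "fx", "fy", "cx", "cy" (pixels), "rvec" (rotation vector, rad) and "tvec" (3), from world to camera coordinates, as OpenCV has them. Camera axes: x right, y down, z forward; pixel columns grow to the right and rows downward; lengths in mm; the calibration is good to about 2 mm. A picture is of the moment at which its call begins. There is no depth.
- ticket.close_job(): hands the job in; it is judged then, once.
The state is a dict: "time_s": time; "q": joint angles; "joint_vel": joint speeds; "joint_efforts": joint torques, N m; "ee_pos": TCP position; "eef_rot": TCP orientation; "wrist_force": force on the tool from outside, world axes, zero at the start; "torque": the same for the moment, N m; "gripper_width": finger opening in mm; "grasp_force": force on a finger pad.
Only numpy, scipy, OpenCV 4.12 (cv2) and the standard library are available. Lean on these libraries where they do the work, as an engineer would, in place of code of your own. Each camera call takes 0.05 s, during which the arm holds its last target. There are 200 camera calls.

## Working session

There is one attempt and no reset: what is moved stays moved. The work goes in short steps, Python scripts to look and compute and a tool call to move; the robot and the scene stay as the last step left them, time stands still between calls to the robot, and variables do not carry over. Pictures are saved under pics/ and viewed, at most 10 in all, crops included, and the job is handed in when it is done.

Besides the shell and the picture viewer there is one more tool, called after "Emit:" by a JSON object that holds its "api" and its "payload", one argument or row to a line. play_rows: Moves the arm, as the interface text tells. Shifts and turns lie within -1 to 1; 1 stands for 0.15 m of shift or pi rad of turn. Its arguments: {"type":"object","properties":{"rows":{"type":"array","items":{"type":"array"}},"fingers":{"type":"number"},"squeeze":{"type":"number"}},"required":["rows"]}

```bash
mkdir -p pics; ls; cat > h.py <<'E'
import numpy as np,cv2
from station import telemetry,viewer,ticket,env
def im(n,f=None):
    d=viewer.get_image(n)
    if f: cv2.imwrite('pics/'+f,d['color'])
    return d
def ray(d,uv,z):
    R=cv2.Rodrigues(np.float64(d['rvec']))[0];t=np.float64(d['tvec']).ravel()
    uv=np.atleast_2d(np.float64(uv));c=-R.T@t
    v=np.c_[(uv[:,0]-d['cx'])/d['fx'],(uv[:,1]-d['cy'])/d['fy'],np.ones(len(uv))]@R
    return c+v*((z-c[2])/v[:,2])[:,None]
def proj(d,P):
    R=cv2.Rodrigues(np.float64(d['rvec']))[0];t=np.float64(d['tvec']).ravel()
    p=np.atleast_2d(P)@R.T+t
    return np.c_[p[:,0]/p[:,2]*d['fx']+d['cx'],p[:,1]/p[:,2]*d['fy']+d['cy']]
E
python3 - <<'E'
from h import *
s=telemetry.get_state();print({k:np.round(v,3) for k,v in s.items()},env.tcp_to_grasp)
a=im('top','top.png');b=im('scene','scene.png')
cv2.imwrite('pics/both.png',cv2.resize(a['color'],(800,600),interpolation=cv2.INTER_CUBIC))
for d in(a,b):print(d['fx'],np.round(d['rvec'],3),np.round(d['tvec']))
E
```

```text
pics
{'time_s': np.float64(0.0), 'q': array([-1.27 ,  0.36 ,  1.511, -0.   ,  1.273, -0.115]), 'joint_vel': array([-0.   , -0.001,  0.001,  0.002,  0.001,  0.001]), 'joint_efforts': array([ 1.0000e-03, -5.2761e+01, -2.7862e+01,  0.0000e+00,  1.3000e-02,
       -0.0000e+00]), 'ee_pos': array([ 242.234, -548.519,  403.828]), 'eef_rot': array([-3.072, -0.648,  0.   ]), 'wrist_force': array([ 1.249, -0.156, -0.405]), 'torque': array([ 0.036, -0.063,  0.006]), 'grasp_force': np.float64(0.0), 'gripper_width': np.float64(85.375)} 154.70000000000002
351.8284762362929 [ 2.195 -2.13   0.135] [-46. 548. 997.]
474.93073802115913 [ 1.987  1.004 -0.542] [-306. -229. 1514.]
```

View pics/both.png

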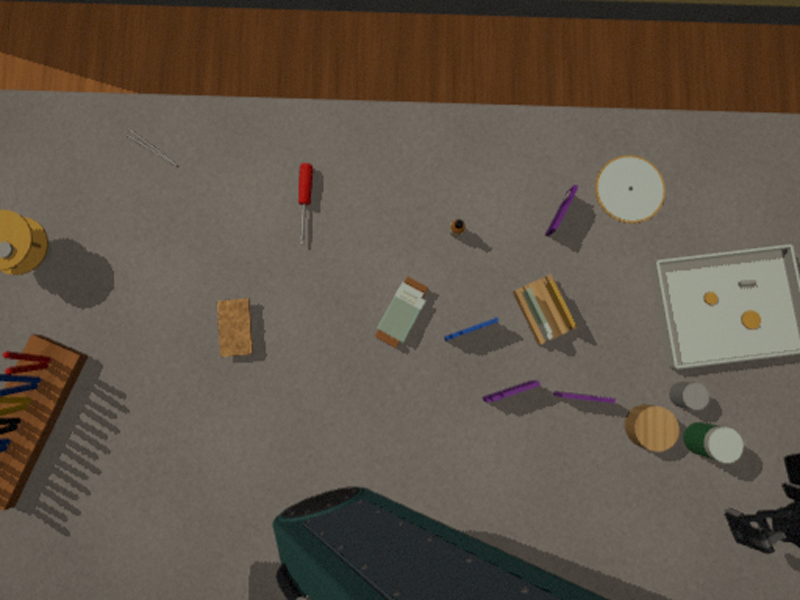

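View pics/scene.png

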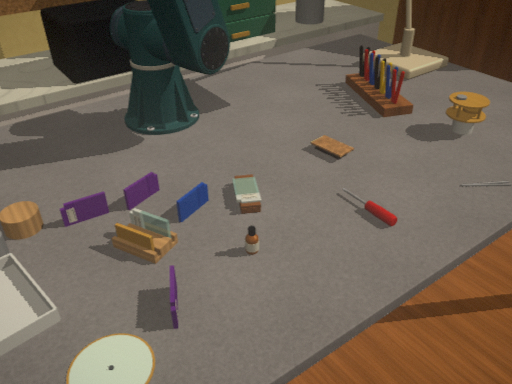

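Top view (800×600): leaf at (235,327), stand with the glass plate at (402,312), rack at (545,308) with the glass plate in its left slot and brass in its right. The blue and purple plates are decoys. First I'll get rough positions by colour.

```bash
python3 - <<'E'
from h import *
d=im('top');s=512/800
def P(pts,z):print(np.round(ray(d,np.array(pts)*s,z)[:,:2],1).tolist())
print('leaf corners');P([(218,300),(249,298),(252,354),(221,357)],22)
print('stand ends / plate corners');P([(416,283),(389,341)],23);
P([(397,281),(426,294),(405,344),(377,332)],24)
print('rack corners');P([(515,290),(549,275),(576,326),(543,343)],24)
print('plate top ends');P([(523,287),(549,335)],64);print('bottle');P([(458,226)],60)
print('screwdriver');P([(306,165),(303,245)],8)
print('blue');P([(445,337),(498,320)],55)
E
```

```text
leaf corners
[[530.5, 311.9], [536.0, 253.8], [431.2, 241.7], [423.9, 299.0]]
stand ends / plate corners
[[574.0, -60.7], [462.9, -13.0]]
[[576.6, -24.6], [553.5, -80.1], [458.1, -43.1], [479.0, 10.0]]
rack corners
[[566.2, -248.6], [596.9, -313.2], [501.4, -363.8], [467.7, -301.5]]
plate top ends
[[566.8, -254.5], [480.8, -301.7]]
bottle
[[677.7, -134.6]]
screwdriver
[[804.5, 161.7], [643.8, 159.6]]
blue
[[472.0, -114.9], [505.9, -211.1]]
```

```bash
cat >> h.py <<'E'
def pose():
    s=telemetry.get_state();R=cv2.Rodrigues(np.float64(s['eef_rot']))[0]
    return np.float64(s['ee_pos']),np.degrees(np.arctan2(R[1,0],R[0,0]))
def plan(*wps,start=None):
    p,psi=start or pose()
    for x,y,z,a in wps:
        q=np.array([x,y,z],float);c,s=np.cos(np.radians(psi)),np.sin(np.radians(psi))
        D=np.array([[c,s,0],[s,-c,0],[0,0,-1]])@(q-p)/150
        print(np.round(D,3).tolist(),round(-((a-psi+180)%360-180)/180,4),'rows',max(np.linalg.norm(D)*3,abs(a-psi)/8.59).round(1))
        p,psi=q,a
    
E
python3 - <<'E'
from h import *
print(pose())
plan((370,-440,400,24),(480,-330,400,28),(490,-190,380,0),(470,-60,380,-20),(470,85,380,-10),(460,200,380,6.6))
E
```

```text
(array([ 242.26635892, -548.59798731,  404.03548712]), np.float64(23.824207973651372))
[1.071, -0.318, 0.027] -0.001 rows 3.4
[0.968, -0.372, 0.0] -0.0222 rows 3.1Traceback (most recent call last):
  File "<stdin>", line 3, in <module>
  File "h.py", line 24, in plan
    print(np.round(D,3).tolist(),round(-((a-psi+180)%360-180)/180,4),'rows',max(np.linalg.norm(D)*3,abs(a-psi)/8.59).round(1))
                                                                            ^^^^^^^^^^^^^^^^^^^^^^^^^^^^^^^^^^^^^^^^^^^^^^
AttributeError: 'float' object has no attribute 'round'
```

Emit:
{"api": "play_rows", "payload": {
  "rows": [
    [[0.33,-0.1,0],0],
    [[0.66,-0.2,0],0],
    [[1.0,-0.32,0.03],0],
    [[1.0,-0.32,0.03],0]
  ]
}}

```text
time_s: 0.55
ee_pos: [362.8, -440.6, 399.5]
eef_rot: [-3.07, -0.653, -0.002]
wrist_force: [0.0, -0.0, -1.2]
gripper_width: 85.4
grasp_force: 0.0
```

Emit:
{"api": "play_rows", "payload": {
  "rows": [
    [[0.33,-0.12,0],-0.01],
    [[0.66,-0.24,0],-0.02],
    [[0.97,-0.37,0],-0.022],
    [[0.97,-0.37,0],-0.022],
    [[0.97,-0.37,0],-0.022]
  ]
}}

```text
time_s: 1.05
ee_pos: [471.5, -334.0, 399.9]
eef_rot: [-3.048, -0.759, 0.001]
wrist_force: [0.0, -0.4, -1.0]
gripper_width: 85.5
grasp_force: 0.0
```

```bash
sed -i 's/\.round(1))$/)/' h.py; python3 - <<'E'
from h import *
print(pose())
d=im('wrist','w1.png');R=cv2.Rodrigues(np.float64(d['rvec']))[0];print(d['fx'],-R.T@np.float64(d['tvec']).ravel(),R[2])
print(proj(d,[[566,-249,24],[597,-313,24],[501,-364,24],[468,-301,24]]).round())
E
```

```text
(array([ 471.47368561, -334.03785497,  399.9282931 ]), np.float64(27.94910889446629))
269.87129215979326 [ 545.60389384 -294.73920317  369.02867712] [-0.28956518 -0.15274946 -0.94489132]
[[233.  62.]
 [294.  65.]
 [291. 157.]
 [236. 157.]]
```

View pics/w1.png

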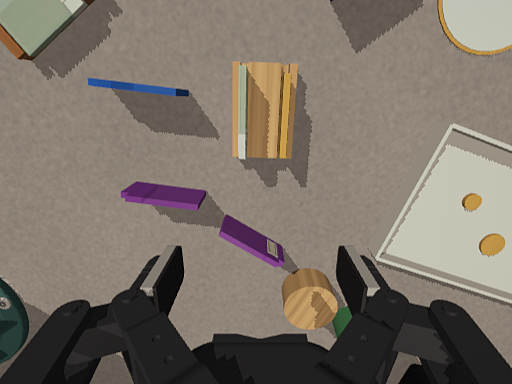

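The rack is at columns 233–297, rows 62–158. The glass plate is in its left slot (column 241), with the whitish frosted end at the bottom (rows 135–158). So plate +x points along tool −x, and the label side faces the brass. Next I'll look at the stand.

```bash
python3 - <<'E'
from h import *
plan((475,-195,390,5),(425,-60,390,-10),(425,10,390,-20))
E
```

```text
[0.462, -0.812, 0.066] 0.127 rows 2.8086108500691345
[-0.254, -0.926, 0.0] 0.0833 rows 2.8792360097775935
[-0.081, -0.46, 0.0] 0.0556 rows 1.4
```

Emit:
{"api": "play_rows", "payload": {
  "rows": [
    [[0.15,-0.27,0.02],0.04],
    [[0.3,-0.54,0.04],0.08],
    [[0.46,-0.81,0.066],0.127],
    [[0.46,-0.81,0.066],0.127]
  ]
}}

```text
time_s: 1.5
ee_pos: [473.4, -192.4, 389.5]
eef_rot: [-3.136, -0.129, 0.004]
wrist_force: [0.6, -1.0, -0.5]
gripper_width: 85.4
grasp_force: 0.0
```

Emit:
{"api": "play_rows", "payload": {
  "rows": [
    [[-0.08,-0.31,0],0.04],
    [[-0.16,-0.62,0],0.08],
    [[-0.25,-0.93,0],0.12],
    [[-0.25,-0.93,0],0.139],
    [[-0.25,-0.93,0],0.139]
  ]
}}

```text
time_s: 2.0
ee_pos: [425.5, -60.1, 390.6]
eef_rot: [3.093, -0.547, 0.001]
wrist_force: [0.4, -0.7, -0.3]
gripper_width: 85.3
grasp_force: 0.0
```

```bash
python3 - <<'E'
from h import *
print(pose())
d=im('wrist','w2.png')
print(proj(d,[[517,-35,24],[480,276,22]]).round())
plan((430,60,385,-10),(420,180,380,7),(400,262,370,7))
E
```

```text
(array([425.46679694, -60.14542331, 390.61686647]), np.float64(-20.045388634902245))
[[213. 105.]
 [ 13. 214.]]
[-0.251, -0.765, 0.038] -0.0556 rows 2.4190414051609817
[-0.205, -0.776, 0.033] -0.0944 rows 2.4103941586387894
[-0.066, -0.559, 0.067] 0.0 rows 1.6998823488700618
```

View pics/w2.png

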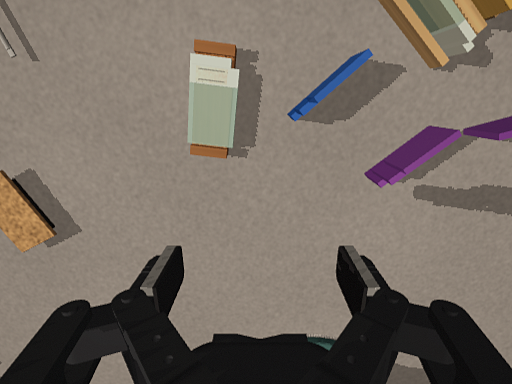

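Stand view: plate corners at about (190,54), (239,69 with notch), (236,148) and (188,145), centre (213,102), lying slightly rotated. Next I'll measure it by mask.

```bash
cat >> h.py <<'E'
def rect(d,mask,z,name='',hull=True):
    mask=cv2.morphologyEx(mask.astype(np.uint8)*255,cv2.MORPH_OPEN,np.ones((3,3)))
    cs,_=cv2.findContours(mask,cv2.RETR_EXTERNAL,cv2.CHAIN_APPROX_NONE)
    c=max(cs,key=cv2.contourArea)[:,0,:].astype(float)
    c+= 0
    w=ray(d,c,z)[:,:2].astype(np.float32)
    r=cv2.minAreaRect(w);b=cv2.boxPoints(r)
    e=[b[1]-b[0],b[2]-b[1]];L=max(e,key=np.linalg.norm);a=np.degrees(np.arctan2(L[1],L[0]));a=(a+90)%180-90
    print(name,'c',np.round(r[0],1),'size',np.round(r[1],1),'ang',round(float(a),2));return r[0],a
def roi(d,u0,v0,u1,v1):
    m=np.zeros(d['color'].shape[:2],bool);m[v0:v1,u0:u1]=1;return m
E
python3 - <<'E'
from h import *
d=im('wrist')
c=d['color'].astype(int);B,G,R=c[...,0],c[...,1],c[...,2]
for u,v in[(212,110),(210,75),(214,47),(150,110),(255,110)]:print(c[v,u])
rect(d,roi(d,170,30,260,170)&(G>=R-8)&(G>115),24,'lower')
rect(d,roi(d,170,30,260,170)&(((G>=R-8)&(G>115))|(R-B>45)),20,'stand+plate')
E
```

```text
[138 162 155]
[179 201 198]
[ 53  94 145]
[121 132 143]
[ 87  96 104]
lower c [519.5 -35.2] size [ 56.7 100.4] ang -27.11
stand+plate c [520.2 -34.9] size [ 57.4 132.1] ang -27.11
```

Emit:
{"api": "play_rows", "payload": {
  "rows": [
    [[-0.08,-0.25,0.01],-0.02],
    [[-0.16,-0.5,0.02],-0.04],
    [[-0.25,-0.76,0.038],-0.056],
    [[-0.25,-0.76,0.038],-0.056]
  ]
}}

```text
time_s: 2.5
ee_pos: [430.5, 62.5, 384.4]
eef_rot: [-3.129, 0.267, 0.0]
wrist_force: [-0.3, -1.0, 0.3]
gripper_width: 85.3
grasp_force: 0.0
```

Emit:
{"api": "play_rows", "payload": {
  "rows": [
    [[-0.1,-0.35,0.01],-0.04],
    [[-0.18,-0.7,0.04],-0.08],
    [[-0.23,-1.0,0.06],-0.094],
    [[-0.23,-1.0,0.06],-0.094],
    [[-0.23,-1.0,0.06],-0.094]
  ]
}}

```text
time_s: 3.0
ee_pos: [423.1, 214.0, 375.4]
eef_rot: [3.135, 0.192, 0.0]
wrist_force: [-0.4, -0.4, 0.2]
gripper_width: 85.5
grasp_force: 0.0
```

```bash
python3 - <<'E'
from h import *
print(pose())
d=im('wrist','w3.png')
p=proj(d,[[480,276,22]])[0].round();print(p)
c=d['color'].astype(int);B,G,R=c[...,0],c[...,1],c[...,2]
u,v=map(int,p);print(c[v,u])
rect(d,(R-B>40)&(R>90)&roi(d,max(u-90,0),max(v-90,0),u+90,v+90),22,'leaf')
E
```

```text
(array([423.09137284, 214.01147351, 375.4263026 ]), np.float64(6.995070032565402))
[212. 117.]
[ 73 117 158]
leaf c [481.5 279.2] size [105.1  60. ] ang 7.08
```

View pics/w3.png

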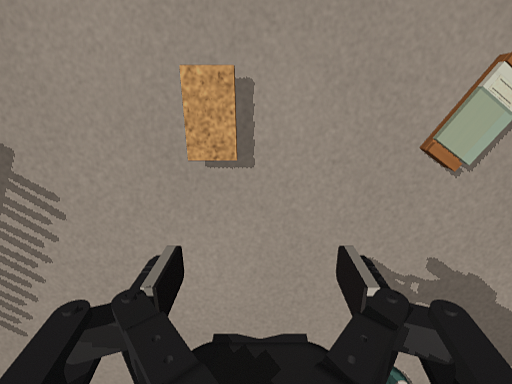

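```bash
python3 - <<'E'
from h import *
plan((481.5,279.2,240,7.08),(481.5,279.2,178,7.08))
E
```

```text
[0.441, -0.39, 0.903] -0.001 rows 3.233577889564256
[0.0, 0.0, 0.413] -0.0 rows 1.24
```

Emit:
{"api": "play_rows", "payload": {
  "rows": [
    [[0.22,-0.2,0.2],0],
    [[0.44,-0.39,0.45],0],
    [[0.44,-0.39,0.75],0],
    [[0.44,-0.39,0.9],0],
    [[0.44,-0.39,0.9],0],
    [[0.44,-0.39,0.9],0]
  ],
  "fingers": 1
}}

```text
time_s: 3.65
ee_pos: [481.3, 278.4, 240.9]
eef_rot: [3.135, 0.185, -0.002]
wrist_force: [0.7, 0.8, 0.3]
gripper_width: 85.6
grasp_force: 0.0
```

Emit:
{"api": "play_rows", "payload": {
  "rows": [
    [[0,0,0.14],0],
    [[0,0,0.28],0],
    [[0,0,0.41],0],
    [[0,0,0.41],0],
    [[0,0,0.41],0]
  ]
}}

```text
time_s: 4.15
ee_pos: [481.5, 279.9, 181.0]
eef_rot: [-3.135, -0.188, -0.003]
wrist_force: [1.2, -0.1, 0.4]
gripper_width: 85.2
grasp_force: 0.0
```

Emit:
{"api": "play_rows", "payload": {
  "rows": [
    [[0,0,0],0],
    [[0,0,0],0],
    [[0,0,0],0],
    [[0,0,0],0],
    [[0,0,0],0],
    [[0,0,0],0],
    [[0,0,0],0],
    [[0,0,0],0]
  ],
  "fingers": 0.5,
  "squeeze": 20
}}

```text
time_s: 4.95
ee_pos: [481.2, 280.4, 180.8]
eef_rot: [-3.135, -0.189, -0.004]
wrist_force: [0.5, -1.6, 8.2]
gripper_width: 59.2
grasp_force: 21.2
```

```bash
python3 - <<'E'
from h import *
print(pose(),telemetry.get_state()['gripper_width'])
d=im('wrist','w4.png')
e=im('scene');p=proj(e,[[481,279,22]])[0].astype(int);c=e['color'][p[1]-55:p[1]+35,p[0]-60:p[0]+60]
cv2.imwrite('pics/w4.png',np.hstack([cv2.resize(d['color'],(400,300)),cv2.resize(c,(400,300),interpolation=2)]))
E
```

```text
(array([481.23915082, 280.42106478, 180.80153244]), np.float64(6.913695943277896)) 59.21094795424418
```

View pics/w4.png

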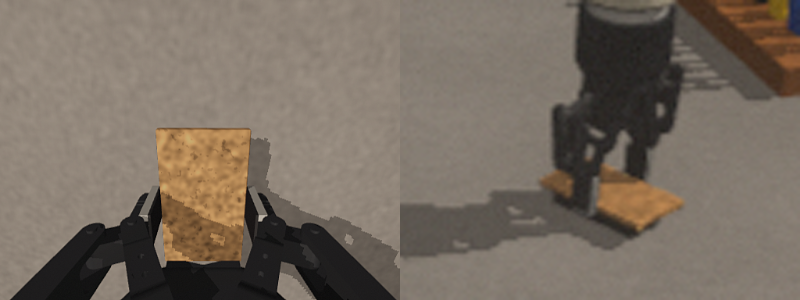

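Leaf gripped: its far edge sits at row 128 in the left panel, evenly between the fingers. Now I'll lift it and measure its place in the hand.

Emit:
{"api": "play_rows", "payload": {
  "rows": [
    [[0,0,-0.1],0],
    [[0,0,-0.3],0],
    [[0,0,-0.6],0],
    [[0,0,-0.6],0],
    [[0,0,-0.6],0]
  ]
}}

```text
time_s: 5.55
ee_pos: [481.0, 280.5, 270.8]
eef_rot: [-3.135, -0.189, -0.006]
wrist_force: [1.0, 0.7, -1.0]
gripper_width: 59.3
grasp_force: 22.5
```

```bash
cat >> h.py <<'E'
def leafhand():
    d=im('wrist');p,psi=pose();c=d['color'].astype(int)
    m=((c[...,2]-c[...,0]>40)&(c[...,2]>90)).astype(np.uint8)
    u=np.where(m[190])[0];cols=np.arange(u.min()+8,u.max()-8)
    rows=[np.where(m[:,k])[0].min() for k in cols]
    f=np.polyfit(cols,rows,1);k=np.abs(np.polyval(f,cols)-rows)<2;f=np.polyfit(cols[k],np.array(rows)[k],1)
    uu=np.array([cols[0],cols[-1]]);w=ray(d,np.c_[uu,np.polyval(f,uu)],p[2]-158.8)[:,:2]-p[:2]
    a=np.radians(psi);T=np.c_[w@[np.cos(a),np.sin(a)],w@[np.sin(a),-np.cos(a)]]
    print('front edge in tool',T.round(1).tolist(),'psi',psi)
    # side edges rows below front
    E=[]
    for s in(0,1):
        pts=[(np.where(m[r])[0].min() if s==0 else np.where(m[r])[0].max(),r) for r in (185,200,215)]
        w=ray(d,pts,p[2]-158.8)[:,:2]-p[:2];print('side',np.c_[w@[np.cos(a),np.sin(a)],w@[np.sin(a),-np.cos(a)]].round(1).tolist())
E
python3 - <<'E'
from h import *
print(pose(),telemetry.get_state()['gripper_width'])
leafhand()
plan((455,150,272,0),(470,20,272,-15),(519.5,-35.2,272,-27.1),(519.5,-35.2,189,-27.1))
E
```

```text
(array([480.96512975, 280.53835796, 270.82267641]), np.float64(6.911142150956299)) 59.28993965848413
front edge in tool [[55.0, -25.1], [55.0, 24.4]] psi 6.912630826157096
side [[44.1, -30.3], [36.1, -30.4], [27.7, -29.9]]
side [[44.1, 29.6], [36.1, 29.6], [27.7, 29.7]]
[-0.272, 0.842, -0.016] 0.0384 rows 2.654012394988321
[0.1, 0.867, 0.0] 0.0833 rows 2.6172504656604803
[0.414, 0.27, 0.0] 0.0672 rows 1.4828742360699374
[0.0, 0.0, 0.553] -0.0 rows 1.6600000000000001
```

Emit:
{"api": "play_rows", "payload": {
  "rows": [
    [[-0.09,0.28,0],0.01],
    [[-0.18,0.56,0],0.02],
    [[-0.27,0.84,0],0.038],
    [[-0.27,0.84,0],0.038]
  ]
}}

```text
time_s: 6.0
ee_pos: [452.7, 146.5, 267.3]
eef_rot: [3.139, -0.006, -0.01]
wrist_force: [0.3, 0.6, -1.4]
gripper_width: 59.4
grasp_force: 22.5
```

Emit:
{"api": "play_rows", "payload": {
  "rows": [
    [[0.03,0.29,0],0.03],
    [[0.06,0.58,0],0.06],
    [[0.1,0.87,0],0.083],
    [[0.1,0.87,0],0.083]
  ]
}}

```text
time_s: 6.4
ee_pos: [471.5, 16.2, 268.3]
eef_rot: [3.113, -0.416, -0.0]
wrist_force: [0.7, 0.7, -0.9]
gripper_width: 60.1
grasp_force: 22.5
```

Emit:
{"api": "play_rows", "payload": {
  "rows": [
    [[0.2,0.13,0],0.03],
    [[0.4,0.27,0],0.067],
    [[0.4,0.27,0],0.067],
    [[0.4,0.27,0],0.067],
    [[0.4,0.27,0],0.067]
  ]
}}

```text
time_s: 6.9
ee_pos: [517.0, -33.5, 268.2]
eef_rot: [-3.056, 0.729, 0.005]
wrist_force: [0.3, 1.0, -0.5]
gripper_width: 59.1
grasp_force: 22.5
```

```bash
python3 - <<'E'
from h import *
print(telemetry.get_state()['gripper_width'],pose())
leafhand()
plan((518.2,-34.5,205,-27.1),(518.2,-34.5,189,-27.1))
E
```

```text
59.096215806328416 (array([516.98462147, -33.50288709, 268.17622035]), np.float64(-26.83056209168253))Traceback (most recent call last):
  File "<stdin>", line 3, in <module>
  File "h.py", line 43, in leafhand
    f=np.polyfit(cols,rows,1);k=np.abs(np.polyval(f,cols)-rows)<2;f=np.polyfit(cols[k],np.array(rows)[k],1)
                                                                    ~~~~~~~~~~^^^^^^^^^^^^^^^^^^^^^^^^^^^^^
    raise TypeError("expected non-empty vector for x")
TypeError: expected non-empty vector for x
```

```bash
python3 - <<'E'
from h import *
plan((518.2,-34.5,205,-27.1),(518.2,-34.5,189,-27.1))
E
```

```text
[0.011, 0.002, 0.422] 0.0015 rows 1.2674181432970462
[0.0, 0.0, 0.107] -0.0 rows 0.32
```

Emit:
{"api": "play_rows", "payload": {
  "rows": [
    [[0.01,0,0.14],0.0015],
    [[0.011,0.002,0.28],0.0015],
    [[0.011,0.002,0.42],0.0015],
    [[0.011,0.002,0.42],0.0015],
    [[0.011,0.002,0.42],0.0015],
    [[0.011,0.002,0.42],0.0015]
  ]
}}

```text
time_s: 7.55
ee_pos: [519.7, -35.4, 207.0]
eef_rot: [-3.054, 0.738, -0.002]
wrist_force: [0.8, -0.4, -0.8]
gripper_width: 59.6
grasp_force: 22.5
```

```bash
python3 - <<'E'
from h import *
print(pose());plan((518.2,-34.5,189,-27.1))
d=im('wrist','w5.png');e=im('scene');p=proj(e,[[519,-35,30]])[0].astype(int);c=e['color'][p[1]-55:p[1]+35,p[0]-60:p[0]+60]
cv2.imwrite('pics/w5.png',np.hstack([cv2.resize(d['color'],(400,300)),cv2.resize(c,(400,300),interpolation=2)]))
E
```

```text
(array([519.7255901 , -35.3519563 , 207.00413883]), np.float64(-27.163210861844988))
[-0.012, -0.0, 0.12] -0.0004 rows 0.36177466450091667
```

View pics/w5.png

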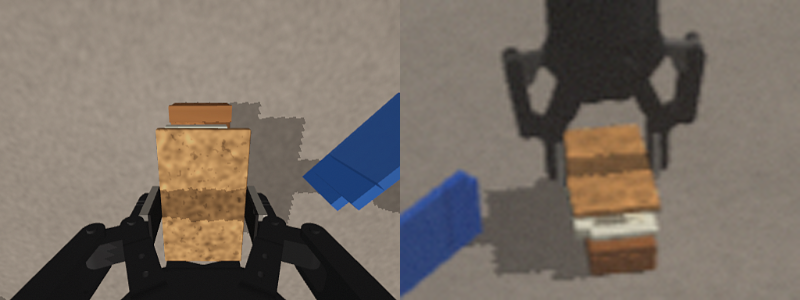

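Leaf is squarely over the plate; the stand end shows evenly above its front edge. Lowering.

Emit:
{"api": "play_rows", "payload": {
  "rows": [
    [[-0.006,0,0.05],0],
    [[-0.012,0,0.09],0],
    [[-0.012,0,0.105],0],
    [[-0.012,0,0.115],0],
    [[-0.012,0,0.115],0],
    [[-0.012,0,0.115],0]
  ]
}}

```text
time_s: 8.25
ee_pos: [517.5, -34.8, 188.9]
eef_rot: [-3.053, 0.739, 0.002]
wrist_force: [-2.7, 0.1, 4.4]
gripper_width: 59.3
grasp_force: 22.9
```

Emit:
{"api": "play_rows", "payload": {
  "rows": [
    [[0,0,0],0],
    [[0,0,0],0],
    [[0,0,0],0],
    [[0,0,0],0],
    [[0,0,-0.1],0],
    [[0,0,-0.4],0],
    [[0,0,-0.7],0],
    [[0,0,-0.7],0]
  ],
  "fingers": 1
}}

```text
time_s: 9.05
ee_pos: [520.4, -35.3, 299.2]
eef_rot: [-3.053, 0.739, -0.016]
wrist_force: [1.1, 0.4, 0.5]
gripper_width: 85.6
grasp_force: 0.0
```

```bash
python3 - <<'E'
from h import *
print(pose());plan((430,0,330,-27.1),)
E
```

```text
(array([520.42919794, -35.34339804, 299.20453191]), np.float64(-27.198992016300068))
[-0.644, 0.066, -0.205] -0.0005 rows 2.03715060607687
```

Emit:
{"api": "play_rows", "payload": {
  "rows": [
    [[-0.3,0.03,-0.1],0],
    [[-0.6,0.06,-0.2],0],
    [[-0.64,0.06,-0.2],0],
    [[-0.64,0.06,-0.2],0],
    [[-0.64,0.06,-0.2],0]
  ]
}}

```text
time_s: 9.55
ee_pos: [429.4, 0.7, 323.9]
eef_rot: [-3.053, 0.739, -0.003]
wrist_force: [0.5, 0.3, -0.0]
gripper_width: 85.6
grasp_force: 0.0
```

```bash
python3 - <<'E'
from h import *
print(pose());d=im('wrist','w6.png')
q=proj(d,[[519.5,-35.2,30]])[0].astype(int);print(q)
c=d['color'].astype(int);B,G,R=c[...,0],c[...,1],c[...,2]
u,v=q
cork=(R-B>40)&(R>90)&roi(d,u-80,max(v-80,0),u+80,v+80)
rect(d,cork,30,'cork+stand')
cv2.imwrite('pics/w6.png',cv2.resize(d['color'][max(v-90,0):v+90,u-120:u+120],(800,600),interpolation=2))
E
```

```text
(array([429.41217   ,   0.7467954 , 323.92570619]), np.float64(-27.199057282348235))
[249  84]
cork+stand c [519.  -35.9] size [ 59.9 125. ] ang -27.41
```

View pics/w6.png

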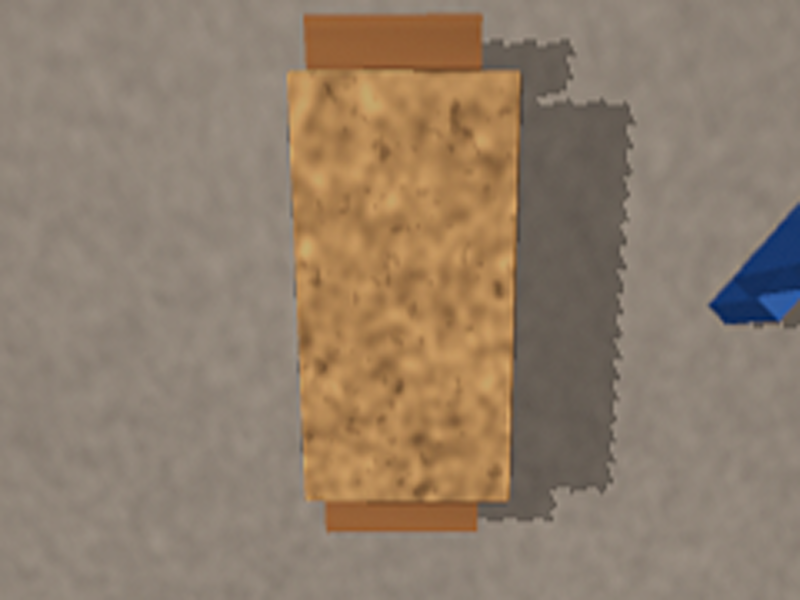

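Leaf covers the plate, corners at (288,72), (520,70), (509,500) and (306,500); the stand shows at both ends and no glass is visible.

```bash
python3 - <<'E'
from h import *
d=im('wrist')
def P(pts,z,n):
    w=ray(d,[(129+.3*x,.29*y) for x,y in pts],z)[:,:2];m=w.mean(0);a=np.radians(-27.1)
    r=w-[519.5,-35.2];print(n,m.round(1),'rel along/across',np.c_[r@[np.cos(a),np.sin(a)],r@[-np.sin(a),np.cos(a)]].round(1).tolist())
P([(288,72),(520,70),(509,500),(306,500)],30,'leaf')
P([(305,14),(482,14)],22,'stand far');P([(326,531),(477,531)],16,'stand near')
plan((470,-110,320,0),(490,-240,320,20))
E
```

```text
leaf [517.2 -35.5] rel along/across [[50.5, 27.9], [50.8, -31.0], [-54.5, -30.8], [-54.3, 28.5]]
stand far [577.7 -63.7] rel along/across [[64.9, 23.9], [64.8, -21.6]]
stand near [461.4  -4. ] rel along/across [[-65.9, 24.7], [-66.0, -22.2]]
[0.576, 0.533, 0.025] -0.1512 rows 3.168991693622702
[0.133, 0.867, 0.0] -0.1111 rows 2.630589287593181
```

```bash
python3 - <<'E'
from h import *
d=im('wrist');p,psi=pose()
c=d['color']
for v in (40,60,80,110,130):
    w=ray(d,[(k,v) for k in range(512)],30)[:,:2]-[519.5,-35.2];
    u0=int(129+.3*(288+17*(v/.29-72)/430));u1=int(129+.3*(520-11*(v/.29-72)/430))
    print(v,[tuple(map(int,c[v,k])) for k in range(u0-3,u0+3)],'|',[tuple(map(int,c[v,k])) for k in range(u1-2,u1+4)])
# w2 with rigid transfer
def T(p,psi):
    a=np.radians(psi);M=np.eye(4);M[:3,:3]=np.array([[np.cos(a),np.sin(a),0],[np.sin(a),-np.cos(a),0],[0,0,-1]]);M[:3,3]=p;return M
C=np.eye(4);C[:3,:3]=cv2.Rodrigues(np.float64(d['rvec']))[0];C[:3,3]=np.ravel(d['tvec'])
C2=C@T(p,psi)@np.linalg.inv(T(np.array([425.467,-60.145,390.617]),-20.045))
d2=dict(d);d2['rvec']=cv2.Rodrigues(C2[:3,:3])[0];d2['tvec']=C2[:3,3];im2=cv2.imread('pics/w2.png');d2['color']=im2
c=im2.astype(int);B,G,R=c[...,0],c[...,1],c[...,2]
gl=roi(d2,170,30,260,170)&(G>=R-8)&(G>115);st=roi(d2,170,30,260,170)&(R-B>45)
rect(d2,gl,24,'lower again')
a=np.radians(-27.1)
def ends(n,m,dd,zs):
    for v in zs[0]:
        k=np.where(m[v])[0]
        w=ray(dd,[(k.min()-.5,v),(k.max()+.5,v)],zs[1])[:,:2]-[519.5,-35.2]
        print(n,v,k.min(),k.max(),np.c_[w@[np.cos(a),np.sin(a)],w@[-np.sin(a),np.cos(a)]].round(1).tolist())
ends('w2 stand far',st,d2,((44,48),22));ends('w2 stand near',st,d2,((152,153,154),16));ends('w2 glass',gl,d2,((75,90,120,140),24))
c=d['color'].astype(int);st=roi(d,200,0,300,170)&(c[...,2]-c[...,0]>45)
ends('now far',st,d,((8,13,16),22));ends('now leaf',st,d,((30,60,90,120,140),30));ends('now near',st,d,((147,150,152),16))
E
```

```text
40 [(125, 137, 148), (126, 135, 144), (103, 119, 135), (92, 147, 197), (90, 144, 190), (88, 139, 185)] | [(81, 130, 174), (86, 141, 187), (55, 92, 128), (87, 94, 101), (88, 96, 104), (87, 96, 105)]
60 [(120, 132, 144), (123, 134, 144), (129, 138, 146), (100, 125, 148), (80, 131, 177), (77, 126, 170)] | [(93, 147, 194), (100, 157, 204), (92, 150, 201), (66, 79, 96), (83, 90, 95), (85, 93, 101)]
80 [(120, 132, 144), (121, 131, 143), (127, 135, 144), (106, 132, 158), (90, 146, 194), (92, 148, 195)] | [(83, 135, 180), (75, 123, 168), (47, 73, 101), (85, 91, 98), (85, 93, 101), (85, 94, 102)]
110 [(124, 135, 147), (124, 135, 145), (100, 107, 113), (86, 139, 189), (90, 146, 194), (96, 150, 197)] | [(80, 129, 173), (92, 146, 193), (60, 99, 137), (87, 92, 100), (87, 94, 102), (85, 93, 102)]
130 [(114, 126, 136), (115, 125, 137), (119, 128, 138), (100, 107, 116), (77, 126, 172), (73, 122, 167)] | [(83, 135, 181), (79, 132, 181), (65, 75, 90), (84, 92, 96), (84, 93, 101), (84, 93, 101)]
lower again c [519.5 -34.8] size [ 56.7 101.2] ang -27.15
w2 stand far 44 194 234 [[59.6, 25.2], [65.1, -20.
[... 298 characters left out ...]
237 [[10.8, 28.5], [17.8, -28.2]]
w2 glass 120 188 234 [[-23.3, 28.4], [-16.4, -27.8]]
w2 glass 140 187 232 [[-47.5, 28.8], [-40.5, -27.6]]
now far 8 220 273 [[61.9, 24.8], [61.8, -21.6]]
now far 13 220 273 [[58.2, 25.0], [58.0, -21.7]]
now far 16 220 273 [[55.9, 25.1], [55.8, -21.7]]
now leaf 30 215 284 [[43.6, 28.9], [43.5, -30.9]]
now leaf 60 216 283 [[20.4, 29.3], [20.3, -30.6]]
now leaf 90 218 282 [[-4.3, 28.9], [-4.5, -30.4]]
now leaf 120 219 282 [[-30.8, 29.4], [-31.0, -31.0]]
now leaf 140 220 281 [[-49.6, 29.4], [-49.7, -30.5]]
now near 147 226 271 [[-58.7, 25.7], [-58.8, -21.6]]
now near 150 226 271 [[-61.8, 25.8], [-61.9, -21.6]]
now near 152 226 271 [[-63.9, 25.9], [-64.0, -21.6]]
```

Relative to the stand, leaf and glass agree within about 1 mm, so the leaf covers the plate squarely. Now the rack.

Emit:
{"api": "play_rows", "payload": {
  "rows": [
    [[0.14,0.13,0],-0.04],
    [[0.28,0.26,0],-0.08],
    [[0.42,0.4,0],-0.12],
    [[0.57,0.53,0],-0.151],
    [[0.57,0.53,0],-0.151]
  ]
}}

```text
time_s: 10.2
ee_pos: [470.8, -112.4, 323.8]
eef_rot: [3.14, -0.002, 0.004]
wrist_force: [-0.1, 0.0, -0.6]
gripper_width: 85.7
grasp_force: 0.0
```

Emit:
{"api": "play_rows", "payload": {
  "rows": [
    [[0.05,0.29,0],-0.04],
    [[0.09,0.58,0],-0.08],
    [[0.13,0.87,0],-0.12],
    [[0.13,0.87,0],-0.155],
    [[0.13,0.87,0],-0.155]
  ]
}}

```text
time_s: 10.7
ee_pos: [487.8, -240.5, 323.1]
eef_rot: [-3.049, -0.753, 0.001]
wrist_force: [-0.9, 0.4, 0.2]
gripper_width: 85.4
grasp_force: 0.0
```

```bash
python3 - <<'E'
from h import *
print(pose());plan((468,-318,320,28))
E
```

```text
(array([ 487.82294145, -240.51363425,  323.14396455]), np.float64(27.74566886170635))
[-0.357, 0.396, 0.021] -0.0014 rows 1.60087106270741
```

Emit:
{"api": "play_rows", "payload": {
  "rows": [
    [[-0.18,0.2,0.02],0],
    [[-0.36,0.4,0.02],0],
    [[-0.36,0.4,0.02],0],
    [[-0.36,0.4,0.02],0],
    [[-0.36,0.4,0.02],0]
  ]
}}

```text
time_s: 11.2
ee_pos: [467.8, -316.1, 320.5]
eef_rot: [-3.048, -0.755, 0.001]
wrist_force: [-0.4, -0.6, 0.1]
gripper_width: 85.7
grasp_force: 0.0
```

```bash
python3 - <<'E'
from h import *
print(pose());d=im('wrist')
q=proj(d,[[524,-278,64]])[0].astype(int);print(q)
u,v=q;u0=max(u-80,0);v0=max(v-60,0);print(u0,v0)
cv2.imwrite('pics/w7.png',cv2.resize(d['color'][v0:v0+120,u0:u0+160],(800,600),interpolation=2))
E
```

```text
(array([ 467.84315498, -316.12950352,  320.4549066 ]), np.float64(27.821205078003757))
[250 120]
170 60
```

View pics/w7.png

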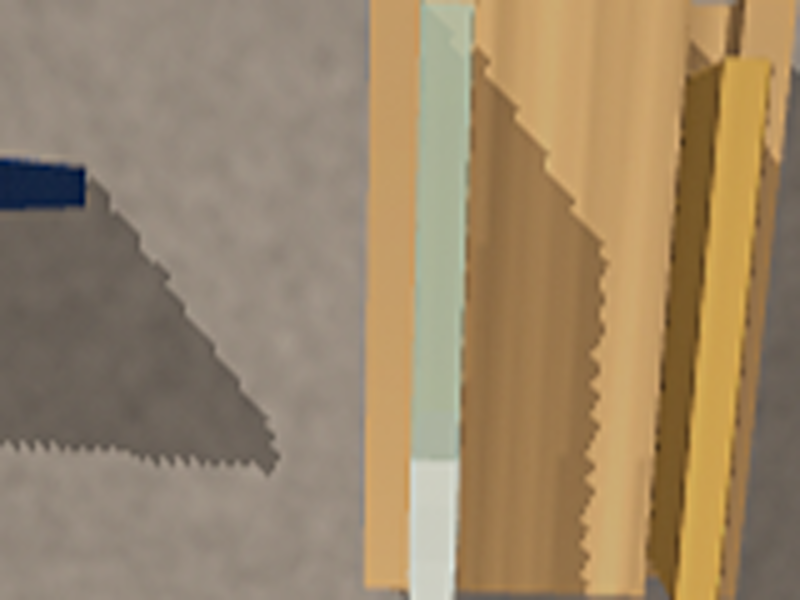

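The white frosted end starts at crop row 459, i.e. image v≈152, u 252–262. The glass runs upward to crop (420–475, 5).

```bash
python3 - <<'E'
from h import *
d=im('wrist');c=d['color'].astype(int);B,G,R=c[...,0],c[...,1],c[...,2]
m=roi(d,246,30,275,200)&(G>=R-4)&(G>125)
m=cv2.morphologyEx(m.astype(np.uint8),cv2.MORPH_OPEN,np.ones((3,3)))
vs=np.where(m.any(1))[0];print(vs.min(),vs.max())
M=[]
for v in range(75,150,5):
    k=np.where(m[v])[0];M.append(((k.min()+k.max())/2,v));
    if v%25==0:print(v,k.min(),k.max(),np.diff(ray(d,[(k.min()-.5,v),(k.max()+.5,v)],64),axis=0).round(1))
w=ray(d,M,64)[:,:2];vx,vy,x0,y0=cv2.fitLine(w.astype(np.float32),2,0,.01,.01).ravel()
if vx<0:vx,vy=-vx,-vy
print('ang',np.degrees(np.arctan2(vy,vx)))
def at(v):
    u=np.mean(np.where(m[v])[0]);return ray(d,[(u,v)],64)[0,:2]
bd=ray(d,[(257,151.6)],64)[0,:2];print('x=20 at',bd,'far end',at(vs.min()+1),np.linalg.norm(bd-at(vs.min()+1)))
t=np.array([vx,vy]);o=np.array([x0,y0]);b=o+t*((bd-o)@t);ctr=b+20*t;g=b+26*t;print('centre',ctr,'grip',g)
a=np.degrees(np.arctan2(vy,vx))
plan((*g,260,a),(*g,206,a))
E
```

```text
61 183
75 254 263 [[ 3.6 -6.8  0. ]]
100 253 262 [[ 3.7 -7.   0. ]]
125 253 262 [[ 3.8 -7.2  0. ]]
ang 26.189241
x=20 at [ 503.59591858 -294.18883107] far end [ 564.86921    -263.77249826] 68.4073793058222
centre [ 521.40754301 -285.08719111] grip [ 526.79158956 -282.43916655]
[0.451, -0.015, 0.404] 0.0095 rows 1.818511206160118
[0.0, 0.0, 0.36] -0.0 rows 1.08
```

```bash
python3 - <<'E'
from h import *
d=im('wrist')
for n,z,P in(('rack L',24,[(370,5),(364,580)]),('plate L',64,[(420,5),(410,560)]),('plate R',64,[(474,20),(457,560)]),('brassR',56,[(770,60),(717,590)]),('brassL',56,[(724,60),(677,590)]),):
    w=ray(d,[(170+x/5,60+y/5) for x,y in P],z)[:,:2];e=w[0]-w[1];print(n,np.degrees(np.arctan2(e[1],e[0])),w.round(1).tolist())
plan((526.8,-282.4,250,26.8),(526.8,-282.4,206,26.8))
E
```

```text
rack L 26.140399454771465 [[563.5, -249.4], [467.9, -296.3]]
plate L 26.3547979417521 [[563.8, -260.2], [486.0, -298.8]]
plate R 26.259683887800797 [[565.8, -268.4], [489.8, -305.9]]
brassR 26.105934914442482 [[583.6, -312.4], [504.9, -350.9]]
brassL 26.174500497011085 [[580.1, -305.9], [501.6, -344.6]]
[0.452, -0.016, 0.472] 0.0062 rows 1.9597765613641909
[0.0, 0.0, 0.293] -0.0 rows 0.88
```

Angle settled: 26.2°.

Emit:
{"api": "play_rows", "payload": {
  "rows": [
    [[0.23,-0.01,0.1],0.009],
    [[0.45,-0.015,0.25],0.009],
    [[0.45,-0.015,0.47],0.009],
    [[0.45,-0.015,0.47],0.009],
    [[0.45,-0.015,0.47],0.009],
    [[0.45,-0.015,0.47],0.009]
  ],
  "fingers": 0.4
}}

```text
time_s: 11.95
ee_pos: [526.6, -284.4, 251.8]
eef_rot: [3.058, 0.713, 0.002]
wrist_force: [-0.2, -0.2, 0.7]
gripper_width: 33.9
grasp_force: 0.0
```

```bash
python3 - <<'E'
from h import *
print(pose());plan((526.8,-282.4,206,26.2))
E
```

```text
(array([ 526.64100931, -284.35389595,  251.76058095]), np.float64(26.236950472508905))
[0.007, -0.011, 0.305] 0.0002 rows 0.9160510370756574
```

Emit:
{"api": "play_rows", "payload": {
  "rows": [
    [[0.006,-0.011,0.15],0],
    [[0.006,-0.011,0.25],0],
    [[0.006,-0.011,0.305],0],
    [[0.006,-0.011,0.305],0],
    [[0.006,-0.011,0.305],0]
  ]
}}

```text
time_s: 12.45
ee_pos: [526.8, -282.7, 205.6]
eef_rot: [3.059, 0.713, 0.002]
wrist_force: [0.4, -0.4, 0.6]
gripper_width: 34.4
grasp_force: 0.0
```

Emit:
{"api": "play_rows", "payload": {
  "rows": [
    [[0,0,0],0],
    [[0,0,0],0],
    [[0,0,0],0],
    [[0,0,0],0],
    [[0,0,0],0],
    [[0,0,0],0]
  ],
  "fingers": 0,
  "squeeze": 30
}}

```text
time_s: 13.05
ee_pos: [526.9, -282.4, 205.6]
eef_rot: [3.058, 0.713, 0.002]
wrist_force: [-1.9, 0.9, 6.5]
gripper_width: 7.6
grasp_force: 31.2
```

Plate gripped (7.6 mm). I'll draw it straight out and carry it to free bench near (465,120). The tool cannot tilt, so I'll lay the plate down there label up and re-grip it across its 56 mm width.

Emit:
{"api": "play_rows", "payload": {
  "rows": [
    [[0,0,-0.06],0],
    [[0,0,-0.15],0],
    [[0,0,-0.3],0],
    [[0,0,-0.5],0],
    [[0,0,-0.73],0],
    [[0,0,-0.73],0],
    [[0,0,-0.73],0]
  ]
}}

```text
time_s: 13.75
ee_pos: [526.7, -282.1, 315.6]
eef_rot: [3.058, 0.713, 0.003]
wrist_force: [-0.7, 0.3, -2.0]
gripper_width: 7.7
grasp_force: 30.3
```

```bash
python3 - <<'E'
from h import *
print(pose(),telemetry.get_state()['gripper_width'])
e=im('scene');p=proj(e,[[527,-282,140]])[0].astype(int);c=e['color'][p[1]-55:p[1]+95,max(p[0]-100,0):p[0]+100]
cv2.imwrite('pics/w8.png',cv2.resize(c,(800,600),interpolation=2))
plan((520,-150,315,15),(490,-10,315,5),(465,120,315,0),(465,120,200,0))
E
```

```text
(array([ 526.67369124, -282.14652042,  315.64577134]), np.float64(26.26079835798168)) 7.677169565244087
[0.352, -0.806, -0.005] 0.0625 rows 2.6397685239154294
[0.048, -0.953, 0.0] 0.0556 rows 2.8635642126552705
[-0.09, -0.878, 0.0] 0.0278 rows 2.6476404589747453
[0.0, 0.0, 0.767] 0.0 rows 2.3000000000000003
```

View pics/w8.png

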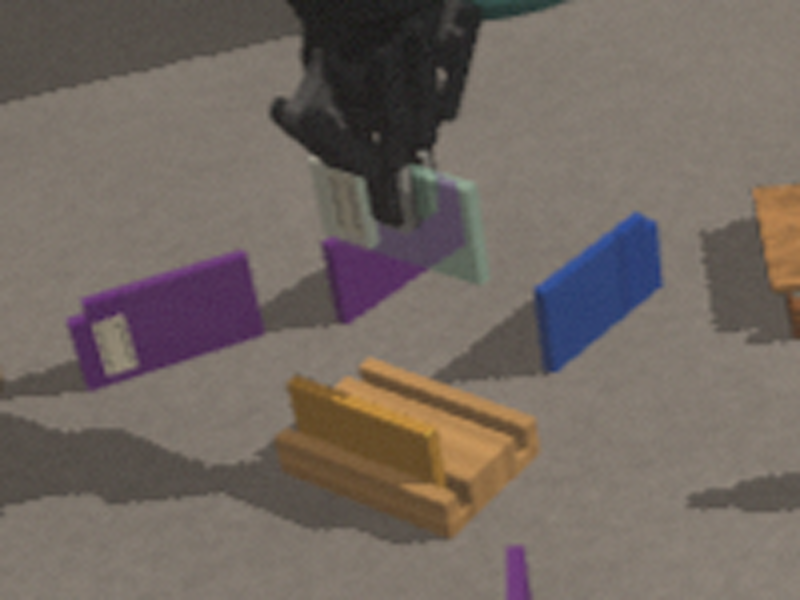

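The plate hangs upright with its paper label facing the camera (label end on the left, finger on the clear part). That puts the label side at tool +y. The 10 pictures are used up, so from here I'll check by masks and numbers.

Emit:
{"api": "play_rows", "payload": {
  "rows": [
    [[0.12,-0.27,0],0.02],
    [[0.24,-0.54,0],0.04],
    [[0.35,-0.8,0],0.0625],
    [[0.35,-0.8,0],0.0625]
  ]
}}

```text
time_s: 14.2
ee_pos: [518.2, -146.4, 312.2]
eef_rot: [-3.109, -0.412, 0.009]
wrist_force: [-0.8, 0.1, -2.7]
gripper_width: 7.4
grasp_force: 30.3
```

Emit:
{"api": "play_rows", "payload": {
  "rows": [
    [[0.02,-0.32,0],0.02],
    [[0.04,-0.64,0],0.04],
    [[0.05,-0.95,0],0.055],
    [[0.05,-0.95,0],0.055]
  ]
}}

```text
time_s: 14.6
ee_pos: [487.9, -7.6, 312.6]
eef_rot: [-3.135, -0.145, 0.009]
wrist_force: [0.1, -0.9, -1.8]
gripper_width: 7.3
grasp_force: 30.5
```

Emit:
{"api": "play_rows", "payload": {
  "rows": [
    [[-0.03,-0.3,0],0.01],
    [[-0.06,-0.6,0],0.02],
    [[-0.09,-0.88,0],0.03],
    [[-0.09,-0.88,0],0.03],
    [[-0.09,-0.88,0],0.03]
  ]
}}

```text
time_s: 15.1
ee_pos: [465.5, 118.7, 313.4]
eef_rot: [3.141, -0.003, -0.002]
wrist_force: [-0.7, -1.1, -0.9]
gripper_width: 7.6
grasp_force: 30.6
```

```bash
python3 - <<'E'
from h import *
p,a=pose();print(p,a,telemetry.get_state()['gripper_width'])
plan((p[0],p[1],203,a))
E
```

```text
[465.51384074 118.68641654 313.39655991] -0.10740102540250439 7.647924420764149
[0.0, 0.0, 0.736] -0.0 rows 2.2079311982638705
```

Emit:
{"api": "play_rows", "payload": {
  "rows": [
    [[0,0,0.3],0],
    [[0,0,0.55],0],
    [[0,0,0.7],0],
    [[0,0,0.73],0],
    [[0,0,0.73],0],
    [[0,0,0.73],0]
  ]
}}

```text
time_s: 15.7
ee_pos: [466.6, 117.8, 205.4]
eef_rot: [-3.141, 0.009, -0.002]
wrist_force: [-0.2, 0.8, -1.5]
gripper_width: 7.4
grasp_force: 30.5
```

Emit:
{"api": "play_rows", "payload": {
  "rows": [
    [[0,0,0.01],0],
    [[0,0,0.02],0],
    [[0,0,0.03],0],
    [[0,0,0.03],0],
    [[0,0,0.03],0]
  ]
}}

```text
time_s: 16.2
ee_pos: [465.7, 118.6, 200.3]
eef_rot: [-3.141, 0.008, -0.0]
wrist_force: [-0.6, -0.6, -1.5]
gripper_width: 7.5
grasp_force: 30.5
```

Emit:
{"api": "play_rows", "payload": {
  "rows": [
    [[0,0,0.008],0],
    [[0,0,0.016],0],
    [[0,0,0.02],0],
    [[0,0,0.02],0]
  ]
}}

```text
time_s: 16.6
ee_pos: [465.7, 118.6, 197.5]
eef_rot: [-3.141, 0.008, -0.0]
wrist_force: [-1.6, -0.6, 5.8]
gripper_width: 7.4
grasp_force: 31.7
```

Emit:
{"api": "play_rows", "payload": {
  "rows": [
    [[0,0,-0.005],0],
    [[0,0,-0.005],0],
    [[0,0,-0.005],0],
    [[0,0,-0.005],0]
  ],
  "fingers": 0.35
}}

```text
time_s: 17.0
ee_pos: [465.7, 118.5, 197.8]
eef_rot: [-3.141, 0.008, 0.0]
wrist_force: [-0.6, 0.1, -1.0]
gripper_width: 30.0
grasp_force: 0.0
```

Emit:
{"api": "play_rows", "payload": {
  "rows": [
    [[0,0,-0.04],0],
    [[0,0,-0.08],0],
    [[0,0,-0.11],0],
    [[0,0,-0.11],0]
  ]
}}

```text
time_s: 17.4
ee_pos: [466.1, 118.6, 215.3]
eef_rot: [-3.141, 0.008, -0.003]
wrist_force: [-0.2, -0.5, 0.1]
gripper_width: 30.0
grasp_force: 0.0
```

```bash
cat >> h.py <<'E'
def glass(z,rows=(150,165,180,195)):
    d=im('wrist');p,psi=pose();c=d['color'].astype(int);B,G,R=c[...,0],c[...,1],c[...,2]
    m=cv2.morphologyEx((roi(d,150,60,370,260)&(G>R+2)&(G>100)).astype(np.uint8),cv2.MORPH_OPEN,np.ones((3,3)))
    n,l,st,ce=cv2.connectedComponentsWithStats(m);print('comps',[s.tolist() for s in st[1:] if s[4]>60])
    a=np.radians(psi)
    for v in rows:
        k=np.where(m[v])[0]
        if len(k):
            w=ray(d,[(k.min()-.5,v),(k.max()+.5,v)],z)[:,:2]-p[:2];print(v,k.min(),k.max(),np.c_[w@[np.cos(a),np.sin(a)],w@[np.sin(a),-np.cos(a)]].round(1).tolist())
E
python3 - <<'E'
from h import *
print(pose(),telemetry.get_state()['gripper_width'])
glass(56)
E
```

```text
(array([466.13188675, 118.58198781, 215.29106096]), np.float64(-0.2945822956125432)) 29.99240614151515
comps [[252, 162, 16, 98, 1456]]
165 254 265 [[53.8, -2.9], [53.8, 2.9]]
180 253 266 [[46.2, -3.5], [46.2, 3.5]]
195 252 267 [[38.3, -4.1], [38.3, 4.0]]
```

Standing upright and centred. Now I'll tip it gently towards tool −y so the label goes up.

Emit:
{"api": "play_rows", "payload": {
  "rows": [
    [[0,-0.04,0],0],
    [[0,-0.07,0],0],
    [[0,-0.085,0],0],
    [[0,-0.1,0],0],
    [[0,-0.115,0],0],
    [[0,-0.13,0],0],
    [[0,-0.145,0],0],
    [[0,-0.15,0],0],
    [[0,-0.15,0],0],
    [[0,-0.15,0],0]
  ]
}}

```text
time_s: 18.45
ee_pos: [465.9, 141.1, 214.4]
eef_rot: [-3.141, 0.008, -0.0]
wrist_force: [-0.3, -0.1, 0.7]
gripper_width: 29.8
grasp_force: 0.3
```

```bash
python3 - <<'E'
from h import *
print(pose(),telemetry.get_state()['gripper_width'])
glass(50)
E
```

```text
(array([465.85504966, 141.053411  , 214.41437149]), np.float64(-0.3011464868354062)) 29.754368500684556
comps [[232, 161, 64, 99, 5332]]
165 273 295 [[52.2, 6.6], [52.2, 18.2]]
180 232 295 [[44.3, -14.4], [44.3, 18.6]]
195 233 294 [[36.1, -14.2], [36.1, 18.4]]
```

It leans on the −y finger. Next I'll widen while shifting the hand +y, so that finger stays put, and lower it.

Emit:
{"api": "play_rows", "payload": {
  "rows": [
    [[0,0.01,0.02],0],
    [[0,0.02,0.03],0]
  ],
  "fingers": 0.42
}}

```text
time_s: 18.7
ee_pos: [465.9, 137.9, 209.7]
eef_rot: [-3.141, 0.008, -0.0]
wrist_force: [-0.5, 0.8, 1.5]
gripper_width: 35.6
grasp_force: 0.4
```

Emit:
{"api": "play_rows", "payload": {
  "rows": [
    [[0,0.012,0.02],0],
    [[0,0.023,0.03],0]
  ],
  "fingers": 0.5
}}

```text
time_s: 18.9
ee_pos: [465.7, 134.4, 205.0]
eef_rot: [-3.142, 0.008, 0.001]
wrist_force: [-0.3, 1.1, 1.0]
gripper_width: 42.6
grasp_force: 0.4
```

Emit:
{"api": "play_rows", "payload": {
  "rows": [
    [[0,0.014,0.02],0],
    [[0,0.028,0.03],0],
    [[0,0.028,0.03],0]
  ],
  "fingers": 0.6
}}

```text
time_s: 19.2
ee_pos: [465.7, 130.1, 200.6]
eef_rot: [3.141, -0.008, -0.001]
wrist_force: [0.5, 0.1, 0.2]
gripper_width: 51.2
grasp_force: 0.1
```

```bash
python3 - <<'E'
from h import *
print(pose(),telemetry.get_state()['gripper_width'])
glass(45)
E
```

```text
(array([465.65429758, 130.05144336, 200.56198456]), np.float64(-0.30970871398524213)) 51.21326722376181
comps [[207, 166, 75, 94, 6034]]
180 227 280 [[46.8, -15.7], [46.8, 10.3]]
195 208 280 [[39.1, -25.3], [39.1, 10.5]]
```

Emit:
{"api": "play_rows", "payload": {
  "rows": [
    [[0,0,0.05],0],
    [[0,0,0.1],0],
    [[0,0,0.14],0],
    [[0,0,0.14],0]
  ]
}}

```text
time_s: 19.65
ee_pos: [465.3, 130.3, 178.8]
eef_rot: [3.141, -0.008, -0.003]
wrist_force: [-0.0, 0.4, -0.7]
gripper_width: 50.9
grasp_force: 0.1
```

Emit:
{"api": "play_rows", "payload": {
  "rows": [
    [[0,0,0],0],
    [[0,0,0],0]
  ],
  "fingers": 0.66
}}

```text
time_s: 19.85
ee_pos: [465.7, 130.4, 179.8]
eef_rot: [3.142, -0.008, -0.001]
wrist_force: [-0.1, 0.3, 0.5]
gripper_width: 56.2
grasp_force: 0.1
```

Emit:
{"api": "play_rows", "payload": {
  "rows": [
    [[0,0,0],0],
    [[0,0,0],0]
  ],
  "fingers": 0.72
}}

```text
time_s: 20.05
ee_pos: [465.8, 130.4, 180.0]
eef_rot: [-3.141, 0.008, -0.0]
wrist_force: [0.3, 0.5, -0.5]
gripper_width: 61.4
grasp_force: 0.1
```

Emit:
{"api": "play_rows", "payload": {
  "rows": [
    [[0,0,0],0],
    [[0,0,0],0]
  ],
  "fingers": 0.79
}}

```text
time_s: 20.25
ee_pos: [465.8, 130.4, 180.0]
eef_rot: [-3.141, 0.008, -0.0]
wrist_force: [-0.6, 0.0, -0.5]
gripper_width: 67.4
grasp_force: 0.2
```

```bash
python3 - <<'E'
from h import *
print(pose(),telemetry.get_state()['gripper_width'])
glass(15)
E
```

```text
(array([465.82952475, 130.38825726, 180.0091099 ]), np.float64(-0.29782856094973725)) 67.36585358941453
comps [[184, 175, 99, 85, 7193]]
180 249 282 [[44.1, -5.6], [44.1, 12.0]]
195 188 282 [[35.9, -38.0], [35.9, 12.2]]
```

Emit:
{"api": "play_rows", "payload": {
  "rows": [
    [[0,0,0],0],
    [[0,0,0],0]
  ],
  "fingers": 0.86
}}

```text
time_s: 20.5
ee_pos: [465.8, 130.4, 179.9]
eef_rot: [-3.142, 0.008, 0.0]
wrist_force: [-0.0, 0.5, -0.4]
gripper_width: 73.4
grasp_force: 0.2
```

Emit:
{"api": "play_rows", "payload": {
  "rows": [
    [[0,0,0],0],
    [[0,0,0],0]
  ],
  "fingers": 0.93
}}

```text
time_s: 20.7
ee_pos: [465.8, 130.4, 179.9]
eef_rot: [-3.141, 0.008, 0.0]
wrist_force: [-0.2, 0.3, -0.3]
gripper_width: 79.3
grasp_force: 0.2
```

Emit:
{"api": "play_rows", "payload": {
  "rows": [
    [[0,0,0],0],
    [[0,0,0],0],
    [[0,-0.02,0],0],
    [[0,-0.04,0],0],
    [[0,-0.06,0],0],
    [[0,-0.08,0],0],
    [[0,-0.1,0],0],
    [[0,-0.1,0],0]
  ],
  "fingers": 1
}}

```text
time_s: 21.5
ee_pos: [465.9, 145.8, 179.9]
eef_rot: [-3.141, 0.007, -0.0]
wrist_force: [0.2, -0.2, -0.4]
gripper_width: 85.7
grasp_force: 0.0
```

```bash
python3 - <<'E'
from h import *
print(pose(),telemetry.get_state()['gripper_width'])
glass(8,(170,180,190,200,210,225,240))
E
```

```text
(array([465.85864747, 145.78954926, 179.88148512]), np.float64(-0.2669527305847546)) 85.66100748669666
comps [[200, 174, 102, 86, 8422]]
180 200 301 [[42.1, -32.8], [42.1, 22.7]]
190 200 301 [[36.3, -33.2], [36.3, 23.0]]
200 201 300 [[30.4, -33.1], [30.4, 22.8]]
210 202 300 [[24.4, -33.0], [24.4, 23.1]]
225 203 299 [[15.0, -33.1], [15.0, 23.0]]
240 204 298 [[5.2, -33.1], [5.2, 22.8]]
```

Lying flat: 56 mm wide, spanning −33 to +23 in the tool frame. I'll centre on it and lower to re-grip across its width.

Emit:
{"api": "play_rows", "payload": {
  "rows": [
    [[-0.01,-0.02,0],0],
    [[-0.02,-0.034,0],0],
    [[-0.02,-0.034,0.03],0],
    [[-0.02,-0.034,0.06],0],
    [[-0.02,-0.034,0.06],0]
  ]
}}

```text
time_s: 22.05
ee_pos: [462.6, 150.4, 170.2]
eef_rot: [3.141, -0.008, -0.002]
wrist_force: [0.5, 0.5, 0.6]
gripper_width: 85.1
grasp_force: 0.0
```

Emit:
{"api": "play_rows", "payload": {
  "rows": [
    [[0,0,0],0],
    [[0,0,0],0],
    [[0,0,0.01],0],
    [[0,0,0.02],0],
    [[0,0,0.02],0]
  ],
  "fingers": 0.77
}}

```text
time_s: 22.55
ee_pos: [462.8, 150.5, 167.7]
eef_rot: [-3.142, 0.008, 0.001]
wrist_force: [-0.0, 0.6, 1.0]
gripper_width: 65.6
grasp_force: 0.0
```

```bash
python3 - <<'E'
from h import *
print(pose(),telemetry.get_state()['gripper_width'],telemetry.get_state()['wrist_force'])
glass(8,(190,210,240))
E
```

```text
(array([462.79055952, 150.49127873, 167.72117963]), np.float64(-0.2958152834483208)) 65.59038984933264 [-0.02014747  0.5550224   1.02915077]
comps [[203, 174, 113, 86, 9134]]
190 204 314 [[40.3, -28.1], [40.3, 27.8]]
210 205 312 [[29.4, -28.4], [29.4, 27.5]]
240 207 310 [[11.9, -28.5], [11.9, 27.5]]
```

Centred. Creep down 1.5 mm and close.

Emit:
{"api": "play_rows", "payload": {
  "rows": [
    [[0,0,0.005],0],
    [[0,0,0.01],0],
    [[0,0,0.01],0]
  ]
}}

```text
time_s: 22.9
ee_pos: [462.9, 150.5, 166.9]
eef_rot: [-3.141, 0.008, -0.0]
wrist_force: [-0.6, 0.0, 8.1]
gripper_width: 65.6
grasp_force: 3.9
```

Emit:
{"api": "play_rows", "payload": {
  "rows": [
    [[0,0,0],0],
    [[0,0,0],0],
    [[0,0,0],0],
    [[0,0,0],0],
    [[0,0,0],0]
  ],
  "fingers": 0.5,
  "squeeze": 45
}}

```text
time_s: 23.4
ee_pos: [463.1, 150.6, 169.4]
eef_rot: [-3.141, 0.007, -0.004]
wrist_force: [-6.4, -1.2, 41.7]
gripper_width: 54.8
grasp_force: 63.9
```

Emit:
{"api": "play_rows", "payload": {
  "rows": [
    [[0,0,-0.02],0],
    [[0,0,-0.03],0],
    [[0,0,-0.06],0],
    [[0,0,-0.12],0],
    [[0,0,-0.2],0],
    [[0,0,-0.2],0]
  ]
}}

```text
time_s: 24.0
ee_pos: [463.6, 150.7, 197.9]
eef_rot: [-3.141, 0.008, -0.004]
wrist_force: [-0.6, 0.1, -1.2]
gripper_width: 54.2
grasp_force: 47.7
```

```bash
python3 - <<'E'
from h import *
p,a=pose();s=telemetry.get_state();print(p,a,s['gripper_width'],s['grasp_force'],s['wrist_force'])
glass(p[2]-158.5,(165,175,190,210,240))
E
```

```text
[463.59637583 150.6711484  197.86335561] -0.2929750294428388 54.20973318803472 47.71276116371155 [-0.61610298  0.05865834 -1.20855158]
comps [[205, 175, 111, 85, 8935]]
175 207 312 [[49.1, -26.1], [49.1, 25.9]]
190 205 314 [[41.4, -27.6], [41.4, 27.4]]
210 207 313 [[30.6, -27.2], [30.5, 27.6]]
240 209 310 [[13.2, -27.3], [13.2, 27.1]]
```

```bash
python3 - <<'E'
from h import *
plan((463.6,150.7,284,-.3),(475,30,284,-14),(518,-35,284,-27.2))
E
```

```text
[0.001, -0.001, -0.578] 0.0 rows 1.7329362813565947
[0.08, 0.804, 0.0] 0.0761 rows 2.424743285380949
[0.383, 0.351, 0.0] 0.0733 rows 1.5587174214718973
```

Emit:
{"api": "play_rows", "payload": {
  "rows": [
    [[0,0,-0.15],0],
    [[0,0,-0.3],0],
    [[0,0,-0.45],0],
    [[0,0,-0.58],0],
    [[0,0,-0.58],0]
  ]
}}

```text
time_s: 24.55
ee_pos: [463.9, 150.7, 285.4]
eef_rot: [-3.141, 0.008, -0.007]
wrist_force: [0.8, 0.3, -1.4]
gripper_width: 54.5
grasp_force: 48.5
```

Emit:
{"api": "play_rows", "payload": {
  "rows": [
    [[0.02,0.15,0],0.015],
    [[0.04,0.32,0],0.03],
    [[0.05,0.5,0],0.045],
    [[0.07,0.67,0],0.06],
    [[0.08,0.8,0],0.075],
    [[0.08,0.8,0],0.075]
  ]
}}

```text
time_s: 25.15
ee_pos: [474.2, 28.7, 282.3]
eef_rot: [3.118, -0.382, -0.002]
wrist_force: [0.6, 0.3, -2.0]
gripper_width: 54.6
grasp_force: 48.4
```

Emit:
{"api": "play_rows", "payload": {
  "rows": [
    [[0.1,0.09,0],0.02],
    [[0.2,0.18,0],0.04],
    [[0.3,0.27,0],0.06],
    [[0.38,0.35,0],0.073],
    [[0.38,0.35,0],0.073],
    [[0.38,0.35,0],0.073]
  ]
}}

```text
time_s: 25.75
ee_pos: [516.7, -33.8, 282.8]
eef_rot: [-3.055, 0.731, 0.003]
wrist_force: [-1.2, 1.1, -1.1]
gripper_width: 54.7
grasp_force: 48.4
```

```bash
python3 - <<'E'
from h import *
p,a=pose();s=telemetry.get_state();print(p,a,s['gripper_width'],s['grasp_force'],s['time_s'])
glass(p[2]-158.5,(175,190,210,240))
e=im('scene');t=im('top');ar=np.radians(a)
for n,d in(('scene',e),('top',t)):
  for x in(-50,-44,-38,-32,-26,-22,-16,30,45):
    q=[p+np.array([x*np.cos(ar)+y*np.sin(ar),x*np.sin(ar)-y*np.cos(ar),-159]) for y in(-20,-10,0,10,20)]
    print(n,x,[tuple(map(int,d['color'][int(v),int(u)])) for u,v in proj(d,q)])
E
```

```text
[516.70775191 -33.82325264 282.78243968] -26.906088018084134 54.74351047831509 48.441640734672546 25.75
comps [[205, 178, 111, 82, 8378]]
190 205 314 [[41.1, -27.1], [41.1, 27.8]]
210 207 313 [[30.3, -26.8], [30.3, 28.0]]
240 209 310 [[13.0, -26.9], [12.9, 27.5]]
scene -50 [(122, 133, 142), (112, 120, 131), (112, 122, 131), (111, 122, 131), (45, 49, 52)]
scene -44 [(152, 167, 175), (149, 166, 173), (172, 191, 197), (166, 185, 189), (70, 76, 79)]
scene -38 [(159, 177, 182), (161, 182, 189), (177, 199, 204), (181, 201, 205), (76, 82, 85)]
scene -32 [(171, 191, 197), (155, 180, 189), (151, 173, 179), (166, 195, 204), (69, 73, 75)]
scene -26 [(178, 198, 203), (164, 192, 204), (162, 191, 202), (165, 192, 201), (137, 151, 155)]
scene -22 [(178, 198, 203), (143, 166, 176), (150, 177, 186), (149, 173, 181), (144, 159, 163)]
scene -16 [(143, 161, 156), (150, 169, 168), (146, 166, 170), (139, 159, 155), (130, 146, 144)]
scene 30 [(145, 166, 148), (144, 165, 146), (145, 165, 144), (143, 165, 145), (142, 164, 145)]
scene 45 [(143, 165, 145), (143, 164, 144), (146, 165, 145), (144, 164, 145), (146, 165, 148)]
top -50 [(74, 115, 149), (165, 178, 173), (165, 176, 173), (166, 177, 173), (167, 179, 174)]
top -44 [(163, 176, 172), (158, 175, 172), (155, 173, 169), (158, 173, 169), (151, 169, 167)]
top -38 [(167, 178, 174), (152, 172, 174), (151, 174, 173), (150, 173, 172), (152, 175, 172)]
top -32 [(160, 172, 169), (117, 135, 134), (88, 105, 105), (145, 165, 165), (154, 175, 171)]
top -26 [(55, 59, 43), (37, 40, 21), (36, 39, 23), (48, 56, 55), (140, 158, 157)]
top -22 [(28, 32, 20), (25, 29, 17), (27, 27, 18), (26, 26, 19), (50, 57, 54)]
top -16 [(34, 35, 21), (25, 31, 17), (34, 35, 29), (29, 27, 20), (24, 28, 14)]
top 30 [(64, 70, 42), (65, 72, 45), (61, 69, 43), (63, 69, 46), (60, 66, 41)]
top 45 [(76, 83, 54), (74, 80, 53), (74, 80, 52), (72, 78, 53), (69, 76, 48)]
```

Emit:
{"api": "play_rows", "payload": {
  "rows": [
    [[0.009,0.008,0],0],
    [[0.009,0.008,0],0],
    [[0.009,0.008,0],0],
    [[0.009,0.008,0],0],
    [[0.009,0.008,0],0],
    [[0.009,0.008,0],0],
    [[0.009,0.008,0],0],
    [[0.009,0.008,0],0]
  ]
}}

```text
time_s: 26.7
ee_pos: [517.8, -35.8, 283.3]
eef_rot: [-3.055, 0.732, 0.0]
wrist_force: [-0.1, 0.1, -2.4]
gripper_width: 54.4
grasp_force: 48.4
```

```bash
python3 - <<'E'
from h import *
p,a=pose();s=telemetry.get_state();print(p,a,s['gripper_width'],s['grasp_force'],np.abs(s['joint_vel']).max())
glass(p[2]-158.5,(175,190))
print(ticket.close_job())
E
```

```text
[517.76206194 -35.84175646 283.348794  ] -26.93717496544231 54.40108889324776 48.43871712684631 0.0017491394236402932
comps [[205, 178, 111, 82, 8389]]
190 205 314 [[40.9, -27.3], [40.9, 27.6]]
the job is handed in; nothing more can be done
None
```

I handed the job in at about 27 s: the cork leaf lies square on the stand's glass plate, and the notched plate is held flat and label up about 90 mm above it by its clear part. One doubt is the re-grip off the bench, where the wrist force read 41.7 N with the fingertips on the bench; that matters only if fingertip contact counts towards the 40 N limit.

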